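# Match two sets of test weights on the tilting check balance

## Robot

A 6-joint arm with a two-finger parallel gripper is mounted at the origin on the work surface. World frame = base frame: x ahead of the robot, y to its left, z up, the work surface at z = 0. Lengths are in m, angles in degrees, forces in N, time in s.
With the tool pointing down it reaches from about 0.4 to 0.825 m from the base axis. Payload 7 kg.
Tool frame: the origin (TCP) lies at the very end of the fingers, on their centre line; the grasp point (between the pads) lies 19 mm behind it (ctrl.tcp_to_grasp is the distance from the TCP to the grasp point, in m); z points along the fingers, x is the direction in which the jaws open and shut, and the axes are right-handed (so a half turn about z gives the same grasp; the last joint's range is limited). The gripper opens to 88 mm and grips with 3 to 60 N. Pads are 19 mm wide; open, the fingers measure 130 mm over their backs; the gripper's body (78 mm by 193 mm) begins 47 mm behind the grasp point.
Start: joints at [86.637, 20.546, 0.682, 0, -70.136, -16.507], TCP at [0.229, 0.635, 0.227] pointing down, gripper open.
Joint ranges: [-176.03, 176.03], [-82.01, 121.73], [-58.28, 71.71], [-173.87, 95.51], [-174.79, -0.11], [-173.66, 173.66]. Speed limits (degrees/s): [136.94, 136.94, 172.46, 180, 180, 180].

## Interface

Orientations are given as [roll, pitch, yaw] about the fixed x, y, z axes, in that order (R = Rz(yaw) Ry(pitch) Rx(roll)).
In Python, from plant import sensors, vision, ticket, ctrl gives the robot as it stands. The module is installed in compiled form; this text tells all that it offers.
- The arm moves only by the tool drive_tool, never from a script. Its argument "moves" is a list of rows, each a list of 6 numbers: the shift along the tool's x, y, z in units of 0.15 m (1.0 is 0.15 m), then the turn, a rotation vector about the tool's x, y, z in units of 60 degrees (1.0 is 60 degrees). In form: [[dx, dy, dz, rx, ry, rz], ...]. A call has 1 to 8 rows; each row is the pose to reach, as a shift and turn from the pose measured when the call began, along the tool's axes at that moment; what a row does not reach only later rows make up. A row lasts 1/10 s, in which the tool goes at most 50 mm and 8.59 degrees, less where a joint would pass 70% of its speed; a pose out of reach is approached as far as the arm can. A call with a number of a shift or a turn outside -1 to 1 is refused whole. A call with a gripper value outside its range is refused whole. "fingers" is the opening, from -1 (shut) to 1 (fully open), set as the call begins (left out, the last holds). The fingers move at their own pace and stop on an object; the grip force is fixed at half the most. Time passes only in rows, so rows that repeat a pose let the fingers close. It gives the time, the measured TCP pose, the force and the opening at its end, in the units of the state.
- sensors.get_obs(): the state, without advancing time (a new reading comes with each control period).
- vision.snapshot(name): name is "scene" or "top"; returns a dict with "pixels" (420x560x3 uint8, red, green, blue), "fx", "fy", "cx", "cy" (pixels), "k1" (the pictures are not rectified: a ray, as slopes to the right and down, at radius r is drawn at 1 + k1 r^2 times it, then the intrinsics apply), "R" (3x3) and "t" (3): a world point X has camera coordinates R X + t. Camera axes: x right, y down, z forward; pixel columns grow to the right and rows downward; lengths in m; the calibration is good to about 2 mm. A picture is of the moment at which its call begins. There is no depth.
- ticket.close_job(): hands the job in, once; it reports no verdict.
The state is a dict: "clock": time; "joint_pos": joint angles; "qvel": joint speeds; "tau": joint torques, N m; "tool_pos": TCP position; "orientation": TCP orientation; "force": force on the tool from outside, world axes, zero at the start; "moment": the same for the moment, N m; "opening": finger opening in m.
Only numpy, scipy, OpenCV 4.12 (cv2) and the standard library are available. Lean on these libraries where they do the work, as an engineer would, in place of code of your own. Each camera call takes 0.05 s, during which the arm holds its last target.

## Task

Check the tester's steel weights against the brass ones on the tilting balance: first set the large steel weight on the blue pan and the large brass weight on the red pan, and only when both stand there put the small steel weight on top of the large steel one and the small brass weight on top of the large brass one. Centre every weight on its pan or on the weight below so that the beam ends up level, set each down gently without dropping it, and leave the black specimen and the green test block where they are.

Things in the scene. Friction and masses are not known exactly. Their poses are not given: they have to be found in the camera images.
- steel_large_mid (a point): centre (half-way up) of the large grey steel weight: a plain upright cylinder of 50 mm diameter and 36 mm height with flat ends and a dark band near its top, 550 g, loose, standing on the table at the start; z axis up along the cylinder
- brass_large_mid (a point): centre (half-way up) of the large yellow brass weight: a plain upright cylinder of 50 mm diameter and 36 mm height with flat ends and a dark band near its top, 550 g, loose, standing on the table at the start; z axis up along the cylinder
- steel_small_mid (a point): centre (half-way up) of the small grey steel weight: a plain upright cylinder of 34 mm diameter and 40 mm height with flat ends and a dark band near its top, 280 g, loose, standing on the table at the start; z axis up along the cylinder
- brass_small_mid (a point): centre (half-way up) of the small yellow brass weight: a plain upright cylinder of 34 mm diameter and 40 mm height with flat ends and a dark band near its top, 280 g, loose, standing on the table at the start; z axis up along the cylinder
- pan_blue (a point): centre of the top face of the blue pan, a flat rimless disc of 68 mm diameter at one end of the balance's aluminium beam, fixed to the beam and tilting with it; about 56 mm above the table when level. Its z axis is the pan's upward normal; its y axis runs along the beam, from the red pan to the blue one. The beam and the white base lie below the pans' top faces: nothing of the balance stands above them
- pan_red (a point): centre of the top face of the red pan, the like disc at the other end of the beam, 200 mm from the blue one; same axes as the blue pan
- beam (a joint): tilt of the balance beam in rad: 0 is level (as at the start), positive when the blue pan is the higher. It pivots midway between the pans, is damped and lightly sprung towards level (4 N m per rad), and meets stops at +-0.06 (a pan then stands 6 mm higher or lower): any one weight missing or one side empty tips it to the stop or nearly so, equal stacks hold it level. A weight stays put on a tipped pan. The balance itself is fixed to the table
- specimen_mid (a point): centre of a loose black mounted specimen, a disc of 30 mm diameter and 18 mm height; to be left alone
- block_mid (a point): centre of a loose square green hardness test block with a bright top, 60 x 60 x 12 mm; to be left alone
Things that resemble listed ones, but are neither listed nor needed, are in the scene too. What is shaped like the part that bears brass_large_mid but turquoise is not meant.

How it is judged (in metres and radians):
On the way:
1. both large weights stand released on their own pans while both small ones still stand on the table (horizontal distance between steel_large_mid and pan_blue below 0.012 m and z of steel_large_mid in the frame of pan_blue between 0.013 and 0.023 m and horizontal distance between brass_large_mid and pan_red below 0.012 m and z of brass_large_mid in the frame of pan_red between 0.013 and 0.023 m and height (world z) of each of steel_small_mid, brass_small_mid below 0.03 m and contact force between the fingers and steel_large below 0.05 N and contact force between the fingers and brass_large below 0.05 N and contact force between the fingers and steel_small below 0.05 N and contact force between the fingers and brass_small below 0.05 N), for 0.2 s.
At the end, for the whole second after the job is handed in: Each large weight stands within 12 mm of the centre of its pan (steel blue, brass red), the small one of the same metal on top, centred within 10 mm; all upright, released and at rest, and the beam within 0.035 rad of level (horizontal distance between steel_large_mid and pan_blue below 0.012 m and z of steel_large_mid in the frame of pan_blue between 0.013 and 0.023 m and horizontal distance between brass_large_mid and pan_red below 0.012 m and z of brass_large_mid in the frame of pan_red between 0.013 and 0.023 m and z of steel_small_mid in the frame of pan_blue between 0.051 and 0.061 m and z of brass_small_mid in the frame of pan_red between 0.051 and 0.061 m and horizontal distance between steel_small_mid and steel_large_mid below 0.01 m and horizontal distance between brass_small_mid and brass_large_mid below 0.01 m and value of joint beam between -0.035 and 0.035 rad and angle between each of steel_large_mid, brass_large_mid, steel_small_mid, brass_small_mid's own z axis and vertical below 0.12 rad and linear speed of each of steel_large, brass_large, steel_small, brass_small below 0.02 m/s); the robot touches nothing.
It fails at once if the specimen or the test block is moved by more than 25 mm (distance of any of specimen_mid, block_mid from where it was at the start of the episode above 0.025 m).
It fails at once if a weight is dropped (falls, not held, at over 0.5 m/s, that is from more than about 13 mm) ((linear speed of steel_large above 0.5 m/s and contact force between the fingers and steel_large below 0.05 N) or (linear speed of brass_large above 0.5 m/s and contact force between the fingers and brass_large below 0.05 N) or (linear speed of steel_small above 0.5 m/s and contact force between the fingers and steel_small below 0.05 N) or (linear speed of brass_small above 0.5 m/s and contact force between the fingers and brass_small below 0.05 N)).
It also fails if it takes over 128 s, if anything falls off the work surface, if the arm or the gripper's body presses on something with over 40 N, if the wrist force passes 120 N, or if a joint passes its speed limit or range.

## Working session

There is one attempt and no reset: what is moved stays moved. The work goes in short steps, Python scripts to look and compute and a tool call to move; the robot and the scene stay as the last step left them, time stands still between calls to the robot, and variables do not carry over. Pictures are saved under pics/ and viewed, and the job is handed in when it is done.

Besides the shell and the picture viewer there is one more tool, called after ">>>" as a command line: name --pt "numbers of a row" for each row, then --argument value for the rest. drive_tool: Moves the arm, as the interface text tells. Shifts and turns lie within -1 to 1; 1 stands for 0.15 m of shift or 60 degrees of turn. Its arguments: {"type":"object","properties":{"moves":{"type":"array"},"fingers":{"type":"number"}},"required":["moves"]}

```bash
mkdir -p pics; python3 - <<'E'
from plant import sensors, vision, ctrl
import cv2
print(sensors.get_obs(), ctrl.tcp_to_grasp)
for n in("scene","top"):
    s=vision.snapshot(n); cv2.imwrite(f"pics/{n}0.png",s["pixels"][:,:,::-1])
    print({k:v for k,v in s.items() if k!="pixels"})
E
```

```text
{'clock': 0.0, 'joint_pos': array([ 8.66368184e+01,  2.05919221e+01,  6.35779775e-01, -2.01598113e-02,
       -7.01358051e+01, -1.65083712e+01]), 'qvel': array([-0.08905906,  0.05874204,  0.07871413, -0.0048093 , -0.00848013,
       -0.04150954]), 'tau': array([ 4.28449739e-04, -5.82712626e+01,  2.93059981e+01,  6.99729100e+00,
        7.09085565e-03, -1.57884360e-04]), 'tool_pos': array([0.22928462, 0.63436317, 0.2256323 ]), 'orientation': array([-1.79992040e+02, -9.35428043e-02, -1.09878425e+02]), 'force': array([ 0.70924946,  0.21476718, -0.01508686]), 'moment': array([-0.00086603,  0.026268  ,  0.01135536]), 'opening': 0.08736175672931022} 0.0188
{'fx': 418.1240400104166, 'fy': 418.1240400104166, 'cx': 277.82893442843493, 'cy': 202.39227484948353, 'k1': -0.10374966125960344, 'R': array([[ 0.71013662,  0.70402716,  0.00719369],
       [ 0.5925298 , -0.59209065, -0.54620243],
       [-0.38028203,  0.39214083, -0.83762232]]), 't': array([-0.35308232, -0.28474318,  1.2167789 ])}
{'fx': 448.4274809876083, 'fy': 448.4274809876083, 'cx': 281.7188430556415, 'cy': 210.7410778126514, 'k1': -0.015430763533736583, 'R': array([[-0.07002531, -0.99754432, -0.00133868],
       [-0.97422746,  0.06867685, -0.21485889],
       [ 0.2144232 , -0.01374138, -0.97664419]]), 't': array([0.02329502, 0.53127088, 1.01215659])}
```

View pics/scene0.png

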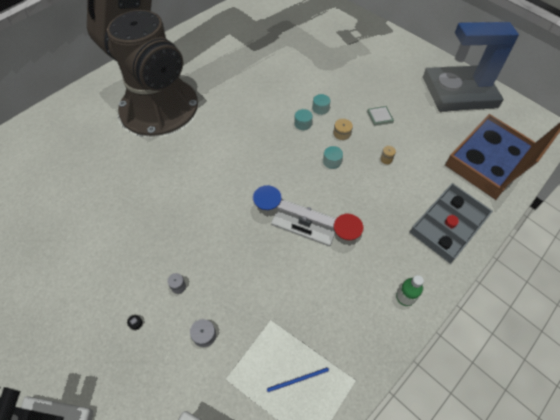

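View pics/top0.png

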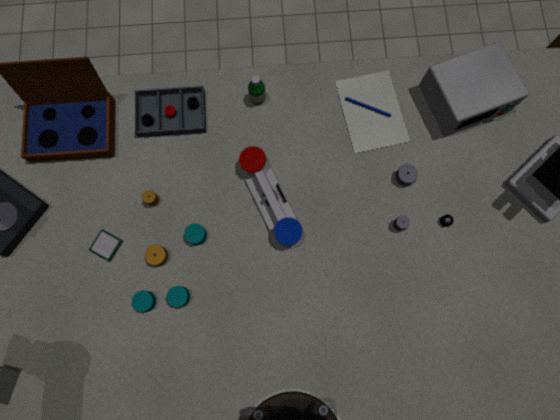

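The top view shows steel weights on the right: large at (407,175), small at (401,223). The brass ones are on the left: large at (155,255), small at (149,198). Turquoise lookalikes stand at (195,234), (143,301) and (178,296). The specimen is at (446,220), the block at (106,245), and the pans are blue (288,232) and red (253,159). The case holds dark holes and the tray holds other discs, none of which are wanted. Next I'll check these in close crops.

```bash
cat > h.py <<'E'
import numpy as np, cv2
from plant import vision
def und(s,u,v):
    K=np.array([[s["fx"],0,s["cx"]],[0,s["fy"],s["cy"]],[0,0,1]])
    p=cv2.undistortPoints(np.array([[[u,v]]],float),K,np.array([s["k1"],0,0,0.]))[0,0]
    return p
def cast(s,u,v,z):
    a=und(s,u,v); d=s["R"].T@np.array([a[0],a[1],1]); c=-s["R"].T@s["t"]
    return c+d*(z-c[2])/d[2]
def proj(s,X):
    K=np.array([[s["fx"],0,s["cx"]],[0,s["fy"],s["cy"]],[0,0,1]])
    r,_=cv2.Rodrigues(s["R"]); return cv2.projectPoints(np.array([X],float),r,s["t"],K,np.array([s["k1"],0,0,0.]))[0][0,0]
E
python3 - <<'E'
import cv2,numpy as np
a=cv2.imread("pics/top0.png");b=cv2.imread("pics/scene0.png")
def c(im,x,y,w=200,h=150): return cv2.resize(im[y:y+h,x:x+w],(400,300),interpolation=cv2.INTER_CUBIC)
o=np.vstack([np.hstack([c(a,80,180),c(a,340,135)]),np.hstack([c(b,250,80),c(b,80,240)])])
cv2.imwrite("pics/crop0.png",o)
o=np.hstack([cv2.resize(a[140:250,225:325],(400,440),interpolation=cv2.INTER_CUBIC),cv2.resize(b[150:260,240:380],(400,314),interpolation=cv2.INTER_CUBIC)[:440] if 0 else cv2.resize(b[150:260,250:370],(400,440),interpolation=cv2.INTER_CUBIC)])
cv2.imwrite("pics/crop1.png",o)
E
```

```text
(no output)
```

View pics/crop0.png

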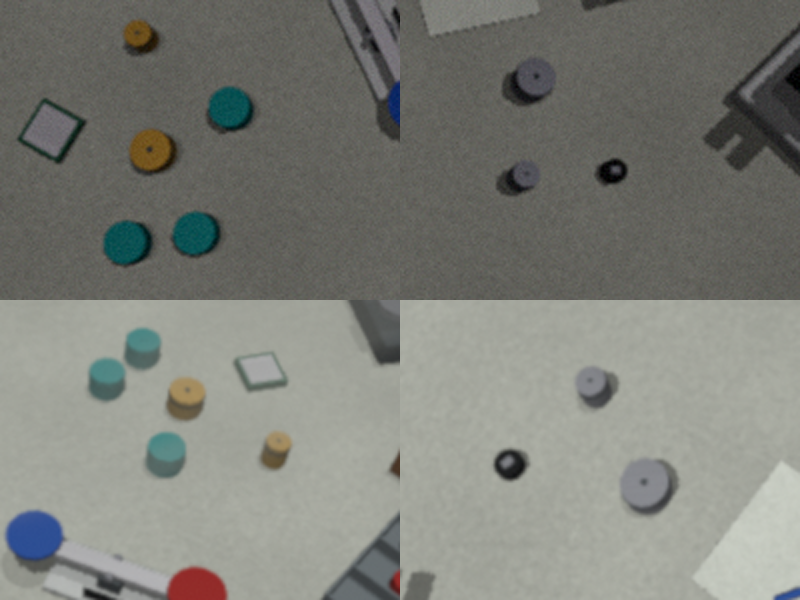

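View pics/crop1.png

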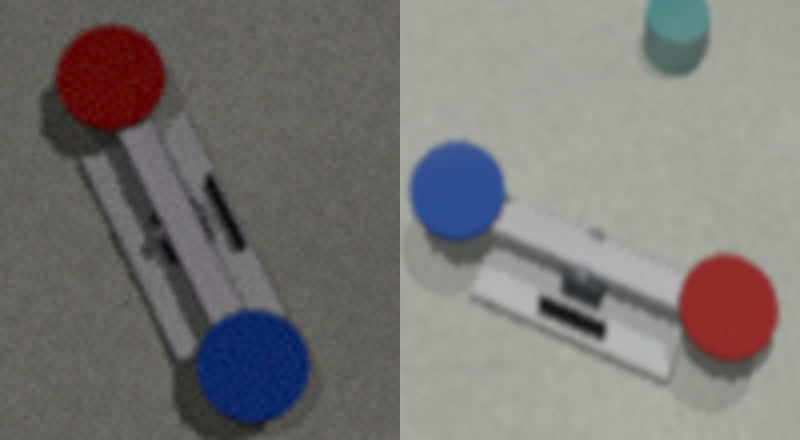

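```bash
cat > meas.py <<'E'
import numpy as np, cv2, sys
from h import *
def hue(s):
    p=s["pixels"]; h=cv2.cvtColor(cv2.GaussianBlur(p,(3,3),0),cv2.COLOR_RGB2HSV).astype(int); return h
def comps(m,box=None,amin=20):
    n,l,st,c=cv2.connectedComponentsWithStats(m.astype(np.uint8))
    out=[]
    for i in range(1,n):
        if st[i,4]<amin: continue
        x,y,w,h,a=st[i]
        if box and not(box[0]<x+w/2<box[2] and box[1]<y+h/2<box[3]): continue
        out.append((l==i))
    return out
def ell(m):
    m=cv2.resize(m.astype(np.uint8)*255,None,fx=4,fy=4,interpolation=cv2.INTER_LINEAR)>127
    cs,_=cv2.findContours(m.astype(np.uint8),cv2.RETR_EXTERNAL,cv2.CHAIN_APPROX_NONE)
    c=max(cs,key=cv2.contourArea); e=cv2.fitEllipse(cv2.convexHull(c))
    return (e[0][0]+.5)/4-.5,(e[0][1]+.5)/4-.5,e[1][0]/4,e[1][1]/4
if __name__=="__main__":
  from plant import vision
  for n in("top","scene"):
    s=vision.snapshot(n); h=hue(s); H,S,V=h[...,0],h[...,1],h[...,2]
    f=s["fx"]
    print(n)
    for nm,m,z in(("blue",(H>105)&(H<130)&(S>140),.056),("red",((H<8)|(H>172))&(S>150),.056)):
        for c in comps(m,(200,130,400,280) ,150):
            u,v,a,b=ell(c); X=cast(s,u,v,z); d=(s["R"]@X+s["t"])[2]; print(nm,round(u,1),round(v,1),"diam",a*d/f,b*d/f,X.round(4))
    # brass: top faces are bright
    thr=110 if n=="top" else 170
    for c in comps((H>10)&(H<28)&(S>90)):
        vv=np.percentile(V[c],85); 
        u,v,a,b=ell(c); u2,v2,a2,b2=ell(c&(V>0.8*vv))
        if u>240 and n=="top" or v>180: continue
        big=a2>14 or b2>15
        X=cast(s,u2,v2,.036 if big else .040); d=(s["R"]@X+s["t"])[2]
        print("brass",round(u2,1),round(v2,1),"diam",a2*d/f,b2*d/f,X.round(4))
E
python3 meas.py
python3 - <<'E'
import cv2,numpy as np
a=cv2.imread("pics/top0.png");b=cv2.imread("pics/scene0.png")
def c(im,x,y,w=40,h=30): return cv2.resize(im[y-15:y+15,x-20:x+20],(400,300),interpolation=cv2.INTER_NEAREST)
cv2.imwrite("pics/crop2.png",np.vstack([np.hstack([c(a,407,175),c(a,401,223)]),np.hstack([c(b,203,332),c(b,176,283)])]))
cv2.imwrite("pics/crop3.png",np.vstack([np.hstack([c(a,155,255),c(a,149,198)]),np.hstack([c(b,343,128),c(b,388,155)])]))
E
```

```text
top
blue 287.6 231.2 diam 0.06647711694393824 0.06722278288729615 [ 0.4816 -0.0246  0.056 ]
red 252.2 159.1 diam 0.06406566913194588 0.06711826313414372 [0.6666 0.0491 0.056 ]
brass 29.7 130.5 diam 0.1043792908893501 0.16841646655424178 [0.7909 0.6124 0.036 ]
scene
blue 266.8 197.7 diam 0.053628884338926444 0.062103461117323636 [ 0.487  -0.0269  0.056 ]
red 348.1 226.7 diam 0.05578846995735002 0.06318705557907987 [0.6713 0.0472 0.056 ]
brass 343.4 125.5 diam 0.03308865272807186 0.044517660859179915 [0.4554 0.2946 0.036 ]
brass 497.9 173.9 diam 0.11305231856379824 0.2754305228666197 [0.8444 0.4551 0.036 ]
brass 389.4 151.4 diam 0.020691009822043967 0.026035604977196283 [0.6007 0.3066 0.04  ]
brass 386.2 160.0 diam 0.013682676968784986 0.024017129617177117 [0.6117 0.2772 0.04  ]
```

View pics/crop2.png

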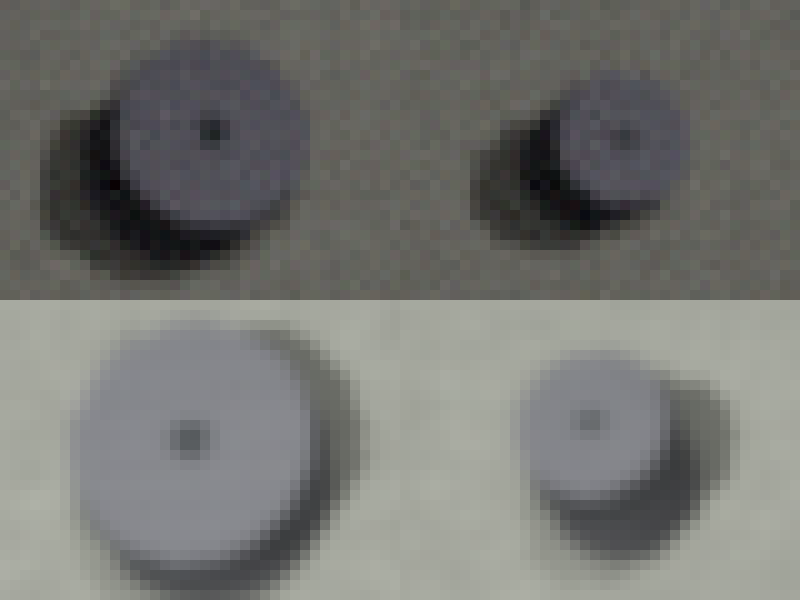

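View pics/crop3.png

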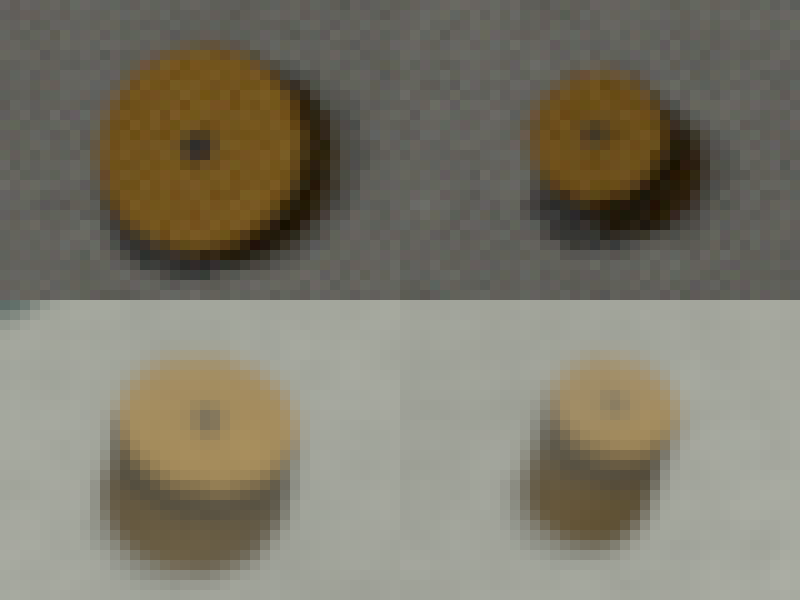

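The crops show the four weights, each with a centre dot on its top face. The turquoise lookalikes have none.

```bash
python3 - <<'E'
from h import *
S={n:vision.snapshot(n) for n in("top","scene")}
P=dict(SL=((407.5,172.6),(201.5,330.3),.036),SS=((403,221.2),(174.5,279.7),.04),BL=((154.3,254.2),(343.2,124.5),.036),BS=((148,195.7),(389,149.8),.04),blue=((287.6,231.2),(266.8,197.7),.056),red=((252.2,159.1),(348.1,226.7),.056))
for k,(a,b,z) in P.items():
    A=cast(S["top"],*a,z);B=cast(S["scene"],*b,z)
    # triangulate
    M=[];r=[]
    for s,p in((S["top"],a),(S["scene"],b)):
        q=und(s,*p);R,t=s["R"],s["t"]
        for i in(0,1): M.append(q[i]*R[2]-R[i]);r.append(t[i]-q[i]*t[2])
    X=np.linalg.lstsq(np.array(M),np.array(r),rcond=None)[0]
    print(k,A[:2].round(4),B[:2].round(4),"tri",X.round(4),"mean",((A+B)/2)[:2].round(4), "r",np.hypot(*A[:2]).round(3))
    if k in("blue","red"):
        for n in("top","scene"): print(proj(S[n],(A+B)/2))
E
```

```text
SL [ 0.6112 -0.3329] [ 0.6122 -0.3327] tri [ 0.6116 -0.3329  0.035 ] mean [ 0.6117 -0.3328] r 0.696
SS [ 0.4891 -0.3048] [ 0.49   -0.3043] tri [ 0.4894 -0.3046  0.0394] mean [ 0.4895 -0.3045] r 0.576
BL [0.4517 0.2967] [0.4528 0.2971] tri [0.4522 0.2973 0.0352] mean [0.4523 0.2969] r 0.54
BS [0.5961 0.3097] [0.5965 0.3103] tri [0.5964 0.31   0.04  ] mean [0.5963 0.31  ] r 0.672
blue [ 0.4816 -0.0245] [ 0.487  -0.0268] tri [ 0.4832 -0.0241  0.0489] mean [ 0.4843 -0.0256] r 0.482
[287.99802459 230.03957952]
[266.33645861 196.72869954]
red [0.6665 0.0491] [0.6713 0.0473] tri [0.6692 0.05   0.0497] mean [0.6689 0.0482] r 0.668
[252.5057864  158.13893883]
[347.52109193 225.7944621 ]
```

```bash
python3 - <<'E'
import cv2,numpy as np
a=cv2.imread("pics/top0.png");b=cv2.imread("pics/scene0.png")
def c(im,x,y): return np.clip(cv2.resize(im[y-20:y+20,x-20:x+20],(400,400),interpolation=cv2.INTER_NEAREST).astype(int)*(2 if im is a else 1),0,255).astype(np.uint8)[50:350]
cv2.imwrite("pics/crop4.png",np.vstack([np.hstack([c(a,288,231),c(a,252,159)]),np.hstack([c(b,267,198),c(b,348,227)])]))
E
```

```text
(no output)
```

View pics/crop4.png

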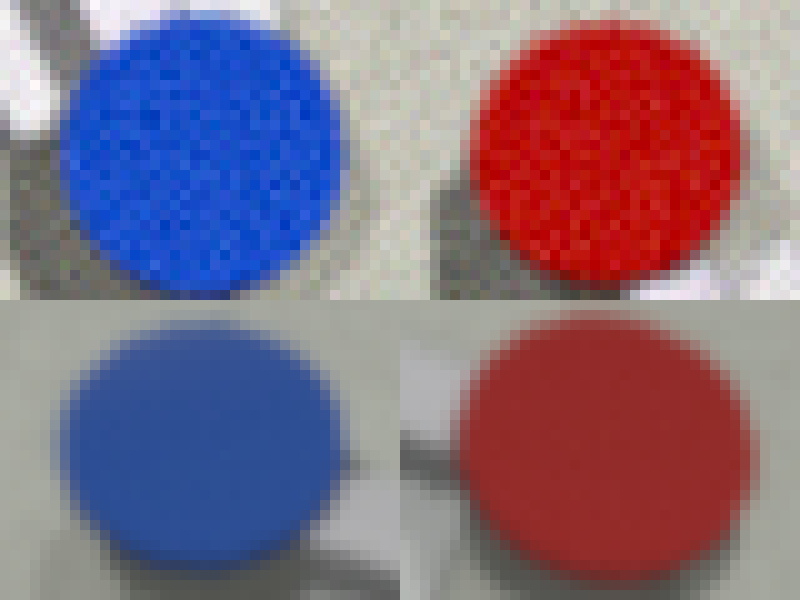

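```bash
python3 - <<'E'
from h import *
from scipy.optimize import fsolve
S={n:vision.snapshot(n) for n in("top","scene")}
th=np.linspace(0,2*np.pi,180)
for k,n,u,vt in(("blue","top",287.7,217),("blue","scene",266.6,184.7),("red","top",252.2,145.5),("red","scene",348.2,213.2)):
    s=S[n]
    def f(c):
        q=np.array([proj(s,[c[0]+.034*np.cos(t),c[1]+.034*np.sin(t),.056]) for t in th])
        f.q=q
        return [(q[:,0].max()+q[:,0].min())/2-u, q[:,1].min()-vt]
    c=fsolve(f,cast(s,u,vt+14,.056)[:2],epsfcn=1e-8)
    print(k,n,c.round(4),"w",np.ptp(f.q[:,0]),"h",np.ptp(f.q[:,1]))
E
```

```text
blue top [ 0.4818 -0.0247] w 28.73612752380268 h 28.341387936721446
blue scene [ 0.4844 -0.0249] w 29.134466953939125 h 24.184351059082786
red top [0.6678 0.049 ] w 27.70792793662318 h 26.36200586069168
red scene [0.6705 0.0486] w 30.254600997154284 h 26.341364819651886
```

Blue pan is about (0.483,-0.025) and red about (0.669,0.049), giving 200 mm spacing as specified. I'll write a motion helper and then go to the large brass first.

```bash
cat > go.py <<'E'
import sys,numpy as np
from plant import sensors
from scipy.spatial.transform import Rotation as Ro
def show(x,y,z,yaw=-126):
    o=sensors.get_obs(); R=Ro.from_euler("xyz",o["orientation"],degrees=True)
    T=Ro.from_euler("xyz",[180,0,yaw],degrees=True)
    sh=R.inv().apply(np.array([x,y,z])-o["tool_pos"]); 
    rv=np.degrees((R.inv()*T).as_rotvec())
    print("units",(sh/.15).round(3),(rv/60).round(3),"dist",np.linalg.norm(sh).round(3),"turn",np.linalg.norm(rv).round(1),"t",o["clock"],"J",o["joint_pos"].round(0))
for a in sys.argv[1:]: show(*map(float,a.split(",")))
E
python3 go.py .452,.297,.2 .452,.297,.007
```

```text
units [ 1.613 -2.161  0.177] [-0.    -0.     0.269] dist 0.405 turn 16.1 t 0.4 J [ 87.  21.   1.  -0. -70. -17.]
units [ 1.613 -2.161  1.463] [-0.    -0.     0.269] dist 0.46 turn 16.1 t 0.4 J [ 87.  21.   1.  -0. -70. -17.]
```

>>> drive_tool --pt "0.25 -0.33 0 0 0 0.13" --pt "0.5 -0.66 0 0 0 0.26" --pt "0.72 -0.96 0 0 0 0.269" --pt "0.72 -0.96 0 0 0 0.269" --fingers 0.6

```text
clock: 0.8
tool_pos: [0.3293, 0.4815, 0.2268]
orientation: [-180.0, -0.0, -126.1]
force: [0.1, 1.4, 0.6]
opening: 0.0703
```

```bash
python3 go.py .452,.297,.2 .452,.297,.09
```

```text
units [ 0.512 -1.386  0.179] [-0.    -0.    -0.002] dist 0.223 turn 0.1 t 0.8 J [ 75.  12. -11.   0. -67. -21.]
units [ 0.512 -1.386  0.912] [-0.    -0.    -0.002] dist 0.26 turn 0.1 t 0.8 J [ 75.  12. -11.   0. -67. -21.]
```

>>> drive_tool --pt "0.12 -0.33 0 0 0 0" --pt "0.25 -0.65 0.1 0 0 0" --pt "0.37 -0.97 0.2 0 0 0" --pt "0.37 -0.97 0.2 0 0 0"

```text
clock: 1.2
tool_pos: [0.4149, 0.3469, 0.1957]
orientation: [180.0, -0.1, -126.3]
force: [-0.2, -0.8, -1.1]
opening: 0.0701
```

```bash
python3 go.py .452,.297,.2 .452,.297,.09
```

```text
units [ 0.122 -0.396 -0.028] [ 0.    -0.002 -0.004] dist 0.062 turn 0.3 t 1.2 J [ 61.   9. -19.  -0. -62.  -7.]
units [ 0.12  -0.396  0.705] [ 0.    -0.002 -0.004] dist 0.123 turn 0.3 t 1.2 J [ 61.   9. -19.  -0. -62.  -7.]
```

>>> drive_tool --pt "0.06 -0.2 0 0 0 0" --pt "0.12 -0.396 0.2 0 0 0" --pt "0.12 -0.396 0.45 0 0 0" --pt "0.12 -0.396 0.7 0 0 0" --pt "0.12 -0.396 0.8 0 0 0" --pt "0.12 -0.396 0.8 0 0 0"

```text
clock: 1.8
tool_pos: [0.451, 0.2958, 0.0735]
orientation: [180.0, -0.4, -126.3]
force: [-0.1, -0.4, -0.7]
opening: 0.0704
```

```bash
python3 - <<'E'
from plant import vision
import cv2,numpy as np
a=vision.snapshot("top")["pixels"][:,:,::-1];b=vision.snapshot("scene")["pixels"][:,:,::-1]
cv2.imwrite("pics/g1.png",np.hstack([cv2.resize(a[180:330,80:230],(400,400)),cv2.resize(b[50:200,270:420],(400,400))]))
E
python3 go.py .452,.297,.007
```

```text
units [ 0.004 -0.     0.462] [-0.    -0.002 -0.004] dist 0.069 turn 0.3 t 1.9 J [ 54.  17. -27.   0. -46.  -0.]
```

View pics/g1.png

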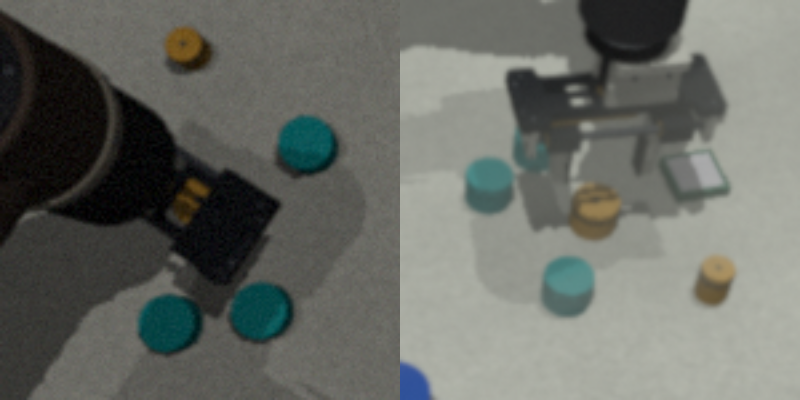

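The crops show the open fingers straddling the large brass weight, clear of the block and the turquoise parts. Next I descend and close.

>>> drive_tool --pt "0 0 0.2 0 0 0" --pt "0 0 0.38 0 0 0" --pt "0.004 0 0.45 0 0 0" --pt "0.004 0 0.455 0 0 0" --pt "0.004 0 0.455 0 0 0"

```text
clock: 2.4
tool_pos: [0.4526, 0.2978, 0.0093]
orientation: [-180.0, -0.0, -126.2]
force: [0.6, -0.1, 0.9]
opening: 0.0702
```

>>> drive_tool --pt "0 0 0 0 0 0" --pt "0 0 0 0 0 0" --pt "0 0 0 0 0 0" --pt "0 0 0 0 0 0" --pt "0 0 0 0 0 0" --pt "0 0 0 0 0 0" --fingers -1

```text
clock: 3.0
tool_pos: [0.453, 0.2982, 0.0101]
orientation: [-180.0, 0.0, -126.2]
force: [-2.3, -0.2, 6.9]
opening: 0.0494
```

```bash
python3 go.py .452,.297,.2 .669,.049,.2 
```

```text
units [ 9.000e-03 -1.000e-03 -1.266e+00] [-0.001  0.001 -0.003] dist 0.19 turn 0.2 t 3.0 J [ 54.  22. -31.   0. -37.  -0.]
units [ 0.489 -2.144 -1.265] [-0.001  0.001 -0.003] dist 0.381 turn 0.2 t 3.0 J [ 54.  22. -31.   0. -37.  -0.]
```

>>> drive_tool --pt "0 0 -0.1 0 0 0" --pt "0 0 -0.3 0 0 0" --pt "0 0 -0.6 0 0 0" --pt "0 0 -0.9 0 0 0" --pt "0 -0.25 -0.95 0 0 0" --pt "0.1 -0.5 -0.95 0 0 0" --pt "0.2 -0.75 -0.95 0 0 0" --pt "0.2 -0.9 -0.95 0 0 0"

```text
clock: 3.8
tool_pos: [0.5433, 0.1912, 0.1516]
orientation: [180.0, -0.1, -126.3]
force: [0.1, 0.1, -5.2]
opening: 0.0492
```

```bash
python3 go.py .669,.049,.15 
```

```text
units [ 0.268 -1.237  0.01 ] [ 0.001 -0.002 -0.005] dist 0.19 turn 0.3 t 3.8 J [ 39.  15. -18.  -0. -57.  15.]
```

>>> drive_tool --pt "0.07 -0.3 0 0 0 0" --pt "0.13 -0.6 0 0 0 0" --pt "0.2 -0.85 0 0 0 0" --pt "0.22 -1 0 0 0 0" --pt "0.22 -1 0 0 0 0"

```text
clock: 4.3
tool_pos: [0.6452, 0.0729, 0.1495]
orientation: [179.9, -0.3, -126.5]
force: [0.0, 0.8, -6.2]
opening: 0.0496
```

```bash
python3 go.py .669,.049,.09 
```

```text
units [ 0.032 -0.224  0.396] [ 0.002 -0.004 -0.009] dist 0.068 turn 0.6 t 4.3 J [ 24.  21.  -8.   0. -60.  30.]
```

>>> drive_tool --pt "0.032 -0.15 0 0 0 -0.009" --pt "0.032 -0.224 0.15 0 0 -0.009" --pt "0.032 -0.224 0.3 0 0 -0.009" --pt "0.032 -0.224 0.396 0 0 -0.009" --pt "0.032 -0.224 0.396 0 0 -0.009" --pt "0.032 -0.224 0.396 0 0 -0.009"

```text
clock: 4.9
tool_pos: [0.6689, 0.0494, 0.0902]
orientation: [179.8, -0.3, -125.9]
force: [0.2, 0.2, -5.4]
opening: 0.0494
```

```bash
python3 - <<'E'
from plant import vision
import cv2,numpy as np
a=vision.snapshot("top")["pixels"][:,:,::-1];b=vision.snapshot("scene")["pixels"][:,:,::-1]
cv2.imwrite("pics/p1.png",np.hstack([cv2.resize(a[110:210,200:300],(400,400)),cv2.resize(b[170:270,300:400],(400,400))]))
E
python3 go.py .669,.049,.065
```

```text
units [0.006 0.001 0.177] [ 0.001 -0.003  0.001] dist 0.026 turn 0.2 t 5.0 J [ 21.  26.  -9.   0. -55.  33.]
```

View pics/p1.png

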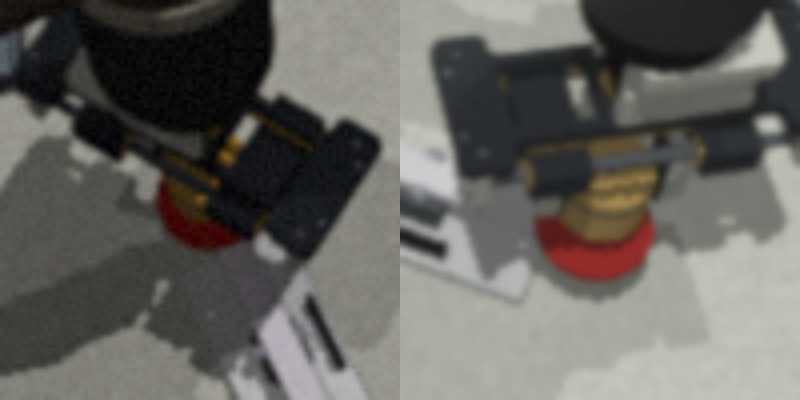

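The crops show the brass weight held above the red pan and roughly centred. I lower it slowly to the point where the tipped pan rests on its stop.

>>> drive_tool --pt "0.003 0 0.04 0 0 0" --pt "0.006 0 0.08 0 0 0" --pt "0.006 0 0.12 0 0 0" --pt "0.006 0 0.15 0 0 0" --pt "0.006 0 0.16 0 0 0" --pt "0.006 0 0.17 0 0 0" --pt "0.006 0 0.17 0 0 0"

```text
clock: 5.7
tool_pos: [0.6692, 0.0488, 0.0658]
orientation: [179.9, -0.2, -125.9]
force: [0.6, 0.5, -5.7]
opening: 0.0492
```

>>> drive_tool --pt "0 0 0.01 0 0 0" --pt "0 0 0.015 0 0 0" --pt "0 0 0.02 0 0 0" --pt "0 0 0.02 0 0 0" --pt "0 0 0.02 0 0 0"

```text
clock: 6.2
tool_pos: [0.6697, 0.0489, 0.0631]
orientation: [180.0, -0.1, -125.9]
force: [2.4, 0.9, -2.3]
opening: 0.0494
```

>>> drive_tool --pt "0 0 0.005 0 0 0" --pt "0 0 0.01 0 0 0" --pt "0 0 0.015 0 0 0" --pt "0 0 0.015 0 0 0" --pt "0 0 0.015 0 0 0"

```text
clock: 6.7
tool_pos: [0.67, 0.049, 0.0613]
orientation: [-180.0, -0.1, -125.9]
force: [0.5, 0.6, 2.9]
opening: 0.0494
```

>>> drive_tool --pt "0 0 0 0 0 0" --pt "0 0 0 0 0 0" --pt "0 0 0 0 0 0" --pt "0 0 0 0 0 0" --pt "0 0 0 0 0 0" --fingers 0.6

```text
clock: 7.2
tool_pos: [0.6699, 0.0489, 0.0612]
orientation: [180.0, -0.1, -125.9]
force: [0.1, -0.1, 0.1]
opening: 0.07
```

>>> drive_tool --pt "0 0 -0.1 0 0 0" --pt "0 0 -0.25 0 0 0" --pt "0 0 -0.5 0 0 0" --pt "0 0 -0.8 0 0 0" --pt "0 0.3 -0.9 0 0 0" --pt "0.3 0.6 -0.9 0 0 0" --pt "0.6 0.6 -0.9 0 0 0" --pt "0.9 0.6 -0.9 0 0 0"

```text
clock: 8.0
tool_pos: [0.5165, -0.007, 0.198]
orientation: [-179.9, -0.0, -125.7]
force: [0.9, -0.9, -0.3]
opening: 0.0697
```

```bash
python3 go.py .612,-.333,.2
```

```text
units [ 1.392 -1.786 -0.011] [-0.001 -0.     0.004] dist 0.34 turn 0.3 t 8.0 J [ 21.   7. -22.   0. -62.  33.]
```

>>> drive_tool --pt "0.25 -0.3 0 0 0 0" --pt "0.5 -0.6 0 0 0 0" --pt "0.7 -0.9 0 0 0 0" --pt "0.7 -0.9 0 0 0 0"

```text
clock: 8.4
tool_pos: [0.5655, -0.1746, 0.1995]
orientation: [-179.8, -0.0, -125.9]
force: [-0.3, 0.1, 0.3]
opening: 0.0704
```

```bash
python3 go.py .612,-.333,.2 .612,-.333,.09;python3 - <<'E'
from plant import vision
import cv2,numpy as np
a=vision.snapshot("top")["pixels"][:,:,::-1];b=vision.snapshot("scene")["pixels"][:,:,::-1]
cv2.imwrite("pics/p2.png",np.hstack([cv2.resize(a[110:210,200:300],(400,400)),cv2.resize(b[170:270,300:400],(400,400))]))
E
```

```text
units [ 0.674 -0.87  -0.001] [-0.003 -0.     0.002] dist 0.165 turn 0.2 t 8.4 J [  2.  14. -13.   0. -64.  52.]
units [ 0.674 -0.868  0.733] [-0.003 -0.     0.002] dist 0.198 turn 0.2 t 8.4 J [  2.  14. -13.   0. -64.  52.]
```

View pics/p2.png

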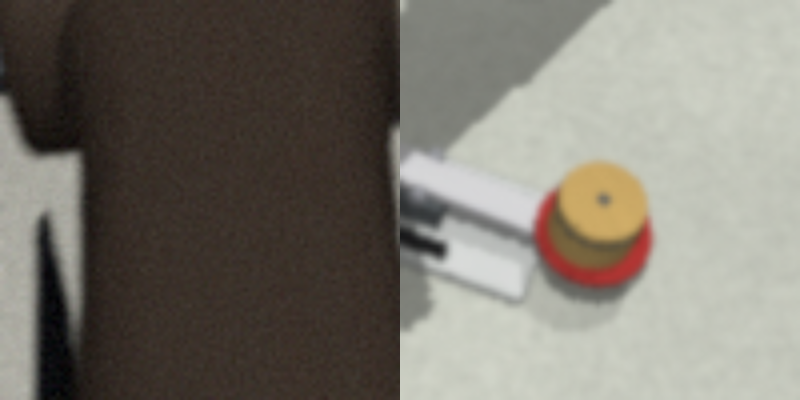

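The scene crop shows the large brass weight upright and centred on the red pan, with its dot near (351,219). Now the large steel.

>>> drive_tool --pt "0.2 -0.26 0 0 0 0" --pt "0.4 -0.52 0 0 0 0" --pt "0.6 -0.78 0.1 0 0 0" --pt "0.674 -0.868 0.3 0 0 0" --pt "0.674 -0.868 0.55 0 0 0" --pt "0.674 -0.868 0.75 0 0 0" --pt "0.674 -0.868 0.8 0 0 0" --pt "0.674 -0.868 0.8 0 0 0"

```text
clock: 9.3
tool_pos: [0.6112, -0.3319, 0.079]
orientation: [-180.0, -0.1, -125.9]
force: [0.3, -0.5, 1.0]
opening: 0.0701
```

```bash
python3 go.py .612,-.333,.009;python3 - <<'E'
from h import *
s=vision.snapshot("scene");b=s["pixels"][:,:,::-1];a=vision.snapshot("top")["pixels"][:,:,::-1]
print(cast(s,300+204/4-.5,170+199/4-.5,.086))
cv2.imwrite("pics/g2.png",np.hstack([cv2.resize(a[110:210,350:450],(400,400)),cv2.resize(b[270:370,150:250],(400,400))]))
E
```

```text
units [ 0.002 -0.009  0.467] [-0.    -0.001  0.002] dist 0.07 turn 0.1 t 9.3 J [-12.  29.  -7.   0. -55.  66.]
[0.6708874 0.0490455 0.086    ]
```

View pics/g2.png

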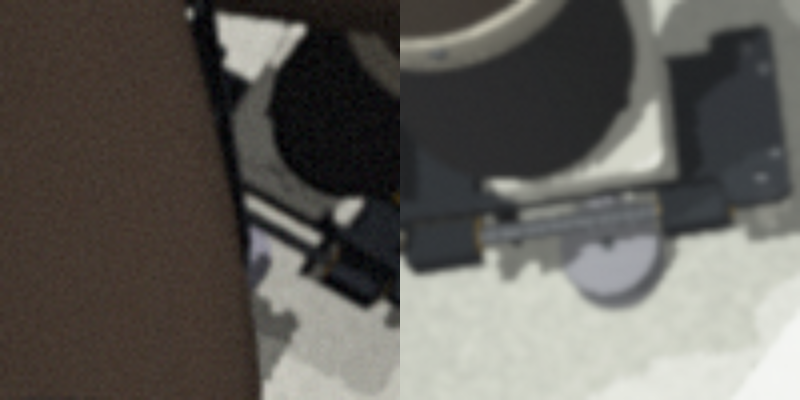

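The crops show the arm hiding most of the steel weight. Its front half is visible and the jaws sit over it, so I descend.

>>> drive_tool --pt "0 -0.009 0.2 0 0 0" --pt "0.002 -0.009 0.38 0 0 0" --pt "0.002 -0.009 0.45 0 0 0" --pt "0.002 -0.009 0.467 0 0 0" --pt "0.002 -0.009 0.467 0 0 0"

```text
clock: 9.9
tool_pos: [0.6149, -0.3338, 0.0129]
orientation: [-179.7, 0.0, -125.8]
force: [-0.2, -0.1, 0.3]
opening: 0.0703
```

>>> drive_tool --pt "0 0 0 0 0 0" --pt "0 0 0 0 0 0" --pt "0 0 0 0 0 0" --pt "0 0 0 0 0 0" --pt "0 0 0 0 0 0" --pt "0 0 0 0 0 0" --fingers -1

```text
clock: 10.5
tool_pos: [0.6153, -0.3341, 0.0139]
orientation: [-179.6, 0.0, -125.8]
force: [-1.0, 0.0, 5.7]
opening: 0.0494
```

>>> drive_tool --pt "0 0 -0.1 0 0 0" --pt "0 0 -0.3 0 0 0" --pt "0 0 -0.6 0 0 0" --pt "0 0 -0.9 0 0 0" --pt "-0.2 0.25 -0.95 0 0 0" --pt "-0.4 0.5 -0.95 0 0 0" --pt "-0.6 0.75 -0.95 0 0 0" --pt "-0.7 0.9 -0.95 0 0 0"

```text
clock: 11.3
tool_pos: [0.5645, -0.1665, 0.1556]
orientation: [-179.7, 0.0, -125.8]
force: [1.0, -0.8, -4.5]
opening: 0.0493
```

```bash
python3 go.py .483,-.025,.15
```

```text
units [-0.447  0.993  0.032] [-0.005  0.001  0.004] dist 0.163 turn 0.4 t 11.3 J [  3.  15. -16.   0. -58.  51.]
```

>>> drive_tool --pt "-0.15 0.3 0 0 0 0" --pt "-0.3 0.6 0 0 0 0" --pt "-0.45 0.85 0 0 0 0" --pt "-0.45 0.97 0 0 0 0" --pt "-0.45 0.97 0.1 0 0 0" --pt "-0.45 0.97 0.2 0 0 0"

```text
clock: 11.9
tool_pos: [0.4855, -0.0258, 0.1254]
orientation: [-179.7, 0.1, -125.7]
force: [0.2, -0.1, -6.1]
opening: 0.0494
```

```bash
python3 go.py .485,-.0265,.08;python3 - <<'E'
from h import *
b=vision.snapshot("scene")["pixels"][:,:,::-1];a=vision.snapshot("top")["pixels"][:,:,::-1]
cv2.imwrite("pics/p3.png",np.hstack([cv2.resize(a[180:280,230:330],(400,400)),cv2.resize(b[140:240,220:320],(400,400))]))
E
```

```text
units [0.007 0.002 0.303] [-0.006  0.002  0.005] dist 0.045 turn 0.5 t 11.9 J [ 20.   8. -31.   0. -51.  34.]
```

View pics/p3.png

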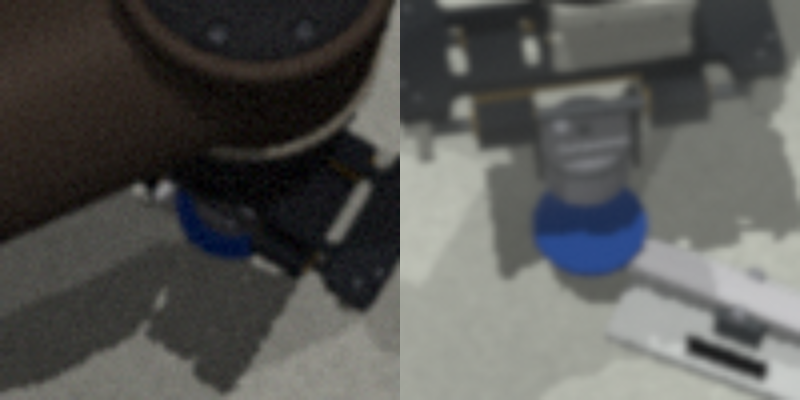

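The crops show the steel weight held over the raised blue pan, so I lower it slowly.

>>> drive_tool --pt "0.003 0 0.06 0.0 0 0" --pt "0.007 0.002 0.14 -0.006 0 0.005" --pt "0.007 0.002 0.21 -0.006 0 0.005" --pt "0.007 0.002 0.27 -0.006 0 0.005" --pt "0.007 0.002 0.3 -0.006 0 0.005" --pt "0.007 0.002 0.31 -0.006 0 0.005" --pt "0.007 0.002 0.31 -0.006 0 0.005"

```text
clock: 12.7
tool_pos: [0.4831, -0.0277, 0.0769]
orientation: [179.8, -0.1, -126.1]
force: [-0.9, -0.1, -2.6]
opening: 0.0493
```

>>> drive_tool --pt "0 0 0.01 0 0 0" --pt "0 0 0.015 0 0 0" --pt "0 0 0.02 0 0 0" --pt "0 0 0.02 0 0 0" --pt "0 0 0.02 0 0 0"

```text
clock: 13.2
tool_pos: [0.4831, -0.0277, 0.074]
orientation: [179.8, -0.1, -126.1]
force: [-1.3, -0.8, -1.5]
opening: 0.0498
```

>>> drive_tool --pt "0 0 0.005 0 0 0" --pt "0 0 0.01 0 0 0" --pt "0 0 0.015 0 0 0" --pt "0 0 0.02 0 0 0" --pt "0 0 0.02 0 0 0"

```text
clock: 13.7
tool_pos: [0.483, -0.0277, 0.0708]
orientation: [179.8, -0.1, -126.1]
force: [-1.7, -0.1, -1.1]
opening: 0.0492
```

>>> drive_tool --pt "0 0 0.005 0 0 0" --pt "0 0 0.01 0 0 0" --pt "0 0 0.01 0 0 0" --pt "0 0 0.01 0 0 0"

```text
clock: 14.1
tool_pos: [0.483, -0.0278, 0.0694]
orientation: [179.8, -0.1, -126.1]
force: [-3.7, -1.2, 2.2]
opening: 0.0493
```

>>> drive_tool --pt "0 0 0 0 0 0" --pt "0 0 0 0 0 0" --pt "0 0 0 0 0 0" --pt "0 0 0 0 0 0" --pt "0 0 0 0 0 0" --fingers 0.6

```text
clock: 14.6
tool_pos: [0.4832, -0.0277, 0.0694]
orientation: [179.8, -0.1, -126.1]
force: [-0.6, -0.6, 0.9]
opening: 0.0701
```

>>> drive_tool --pt "0 0 -0.1 0 0 0" --pt "0 0 -0.25 0 0 0" --pt "0 0 -0.5 0 0 0" --pt "0 0 -0.8 0 0 0" --pt "0.2 -0.25 -0.9 0 0 0" --pt "0.4 -0.5 -0.9 0 0 0" --pt "0.6 -0.75 -0.9 0 0 0" --pt "0.8 -0.9 -0.9 0 0 0"

```text
clock: 15.4
tool_pos: [0.5232, -0.2064, 0.2042]
orientation: [179.8, -0.1, -126.1]
force: [0.1, -0.1, 0.1]
opening: 0.0702
```

```bash
python3 go.py .4895,-.3045,.15;python3 - <<'E'
from h import *
b=vision.snapshot("scene")["pixels"][:,:,::-1];a=vision.snapshot("top")["pixels"][:,:,::-1]
cv2.imwrite("pics/p4.png",np.hstack([cv2.resize(a[130:270,200:340],(400,400)),cv2.resize(b[130:270,240:380],(400,400))]))
E
```

```text
units [ 0.66  -0.204  0.362] [ 0.003 -0.002 -0.001] dist 0.117 turn 0.2 t 15.4 J [ -2.  11. -15.   0. -64.  55.]
```

View pics/p4.png

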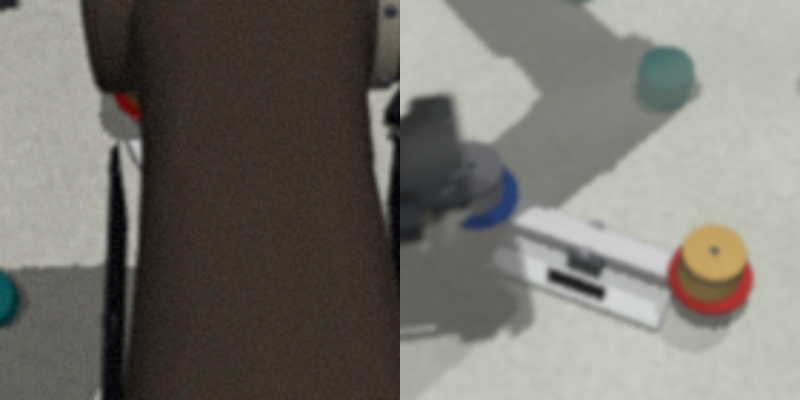

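The crops show the brass weight in place, and the steel weight partly hidden on the blue pan. I look again once the arm is further away.

>>> drive_tool --pt "0.25 -0.08 0 0 0 0" --pt "0.5 -0.16 0 0 0 0" --pt "0.66 -0.204 0.1 0 0 0" --pt "0.66 -0.204 0.35 0 0 0" --pt "0.66 -0.204 0.36 0 0 0" --pt "0.66 -0.204 0.36 0 0 0"

```text
clock: 16.1
tool_pos: [0.4875, -0.3054, 0.1497]
orientation: [179.7, -0.2, -126.3]
force: [0.2, 0.4, 1.0]
opening: 0.0703
```

```bash
python3 go.py .4895,-.3045,.012;python3 - <<'E'
from h import *
b=vision.snapshot("scene")["pixels"][:,:,::-1];a=vision.snapshot("top")["pixels"][:,:,::-1]
cv2.imwrite("pics/p5a.png",b)
cv2.imwrite("pics/p5.png",np.hstack([cv2.resize(a[140:280,330:470],(400,400)),cv2.resize(b[130:270,240:380],(400,400))]))
E
```

```text
units [-0.017 -0.013  0.918] [ 0.006 -0.004 -0.005] dist 0.138 turn 0.5 t 16.1 J [-13.  15. -18.   0. -57.  66.]
```

View pics/p5.png

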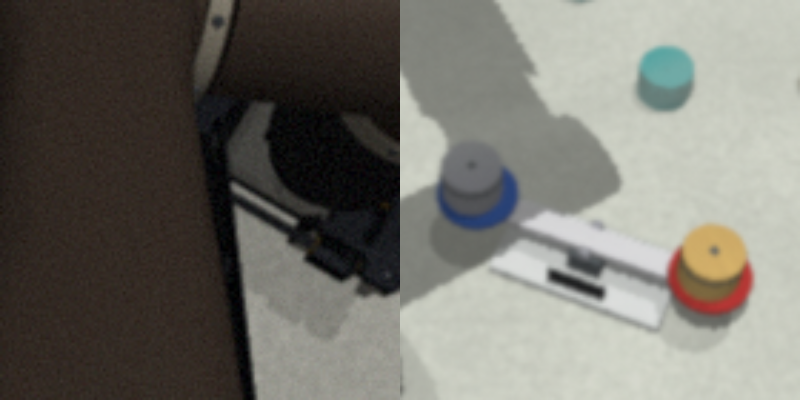

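Both large weights stand on their pans. Dots are at about (264.7,187.2) for steel and (349.4,217.3) for brass.

```bash
python3 - <<'E'
from h import *
s=vision.snapshot("scene")
b=cv2.imread("pics/p5a.png")
for n,u,v in(("steel",264.7,187.2),("brass",349.4,217.3)):
    g=b[int(v)-4:int(v)+6,int(u)-4:int(u)+6].astype(float).sum(2); g=np.clip(np.median(g)-25-g,0,None)
    yy,xx=np.mgrid[int(v)-4:int(v)+6,int(u)-4:int(u)+6]
    U,V=(xx*g).sum()/g.sum(),(yy*g).sum()/g.sum()
    print(n,U.round(2),V.round(2),cast(s,U,V,.092).round(4),cast(s,u,v,.092).round(4))
E
```

```text
steel 264.7 187.36 [ 0.4811 -0.0269  0.092 ] [ 0.4808 -0.0266  0.092 ]
brass 349.57 217.31 [0.668 0.048 0.092] [0.6677 0.0477 0.092 ]
```

Steel sits about 4 mm and brass about 2.5 mm off centre, both well within 12 mm. Next is the small steel.

>>> drive_tool --pt "-0.017 -0.013 0.25 0 0 0" --pt "-0.017 -0.013 0.5 0 0 0" --pt "-0.017 -0.013 0.6 0 0 0" --pt "-0.017 -0.013 0.65 0 0 0" --pt "-0.017 -0.013 0.65 0 0 0"

```text
clock: 16.75
tool_pos: [0.4924, -0.3045, 0.0543]
orientation: [179.9, -0.2, -126.2]
force: [-0.2, -0.3, 0.5]
opening: 0.0703
```

```bash
python3 go.py .4895,-.3045,.012;python3 - <<'E'
from h import *
b=vision.snapshot("scene")["pixels"][:,:,::-1];a=vision.snapshot("top")["pixels"][:,:,::-1]
cv2.imwrite("pics/g3.png",np.hstack([cv2.resize(a[150:290,330:470],(400,400)),cv2.resize(b[210:350,100:240],(400,400))]))
E
```

```text
units [0.011 0.015 0.282] [ 0.001 -0.003 -0.003] dist 0.042 turn 0.3 t 16.75 J [-12.  21. -24.   0. -45.  66.]
```

View pics/g3.png

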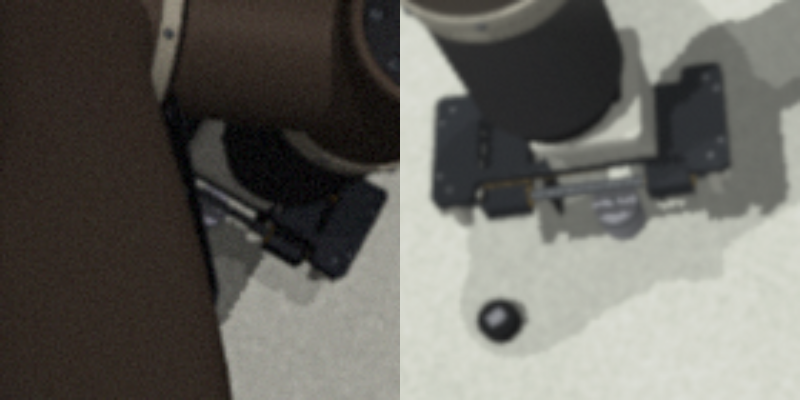

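The specimen is clear and the small steel weight lies between the fingers. I descend and grip.

>>> drive_tool --pt "0.011 0.015 0.1 0 0 0" --pt "0.011 0.015 0.2 0 0 0" --pt "0.011 0.015 0.26 0 0 0" --pt "0.011 0.015 0.28 0 0 0" --pt "0.011 0.015 0.282 0 0 0"

```text
clock: 17.35
tool_pos: [0.4906, -0.3051, 0.0136]
orientation: [-179.9, -0.1, -126.2]
force: [0.3, 0.5, 0.9]
opening: 0.0702
```

```bash
python3 go.py .4895,-.3045,.012
```

```text
units [0.001 0.008 0.011] [-0.001 -0.002 -0.003] dist 0.002 turn 0.2 t 17.35 J [-12.  24. -26.   0. -40.  66.]
```

>>> drive_tool --pt "0 0.008 0.01 0 0 0" --pt "0 0.008 0.01 0 0 0" --pt "0 0.008 0.01 0 0 0" --pt "0 0.008 0.01 0 0 0" --pt "0 0.008 0.01 0 0 0" --pt "0 0.008 0.01 0 0 0" --pt "0 0.008 0.01 0 0 0" --fingers -1

```text
clock: 18.05
tool_pos: [0.4898, -0.3044, 0.0123]
orientation: [-179.9, -0.1, -126.2]
force: [1.1, -0.1, 1.2]
opening: 0.0334
```

>>> drive_tool --pt "0 0 -0.1 0 0 0" --pt "0 0 -0.3 0 0 0" --pt "0 0 -0.6 0 0 0" --pt "0 0 -0.9 0 0 0" --pt "0 0 -1 0 0 0" --pt "0 0 -1 0 0 0"

```text
clock: 18.65
tool_pos: [0.4911, -0.3044, 0.165]
orientation: [-179.7, -0.0, -126.2]
force: [-0.7, 0.5, -3.6]
opening: 0.0332
```

```bash
python3 go.py .481,-.027,.19
```

```text
units [-1.453  1.145 -0.174] [-0.006 -0.    -0.003] dist 0.279 turn 0.4 t 18.65 J [-12.  14. -17.   0. -59.  66.]
```

>>> drive_tool --pt "-0.25 0.2 -0.17 0 0 0" --pt "-0.5 0.4 -0.17 0 0 0" --pt "-0.75 0.6 -0.17 0 0 0" --pt "-0.97 0.8 -0.17 0 0 0" --pt "-0.97 0.8 -0.17 0 0 0"

```text
clock: 19.15
tool_pos: [0.4784, -0.1118, 0.188]
orientation: [-179.8, -0.0, -125.9]
force: [0.4, -0.7, -1.7]
opening: 0.0333
```

```bash
python3 go.py .481,-.027,.16
```

```text
units [-0.468  0.318  0.186] [-0.003 -0.001  0.001] dist 0.089 turn 0.2 t 19.15 J [ 10.   5. -25.   0. -60.  44.]
```

>>> drive_tool --pt "-0.2 0.15 0 0 0 0" --pt "-0.4 0.28 0 0 0 0" --pt "-0.468 0.318 0.05 0 0 0" --pt "-0.468 0.318 0.186 0 0 0" --pt "-0.468 0.318 0.3 0 0 0" --pt "-0.468 0.318 0.35 0 0 0" --pt "-0.468 0.318 0.35 0 0 0"

```text
clock: 19.85
tool_pos: [0.4797, -0.0279, 0.1334]
orientation: [-180.0, -0.2, -126.0]
force: [-0.3, 0.8, -2.7]
opening: 0.0334
```

```bash
python3 go.py .481,-.027,.104;python3 - <<'E'
from h import *
b=vision.snapshot("scene")["pixels"][:,:,::-1];a=vision.snapshot("top")["pixels"][:,:,::-1]
cv2.imwrite("pics/p6.png",np.hstack([cv2.resize(a[180:280,230:330],(400,400)),cv2.resize(b[130:230,220:320],(400,400))]))
E
```

```text
units [-0.011 -0.003  0.196] [-0.    -0.004  0.001] dist 0.029 turn 0.2 t 19.85 J [ 20.   7. -31.   0. -52.  34.]
```

View pics/p6.png

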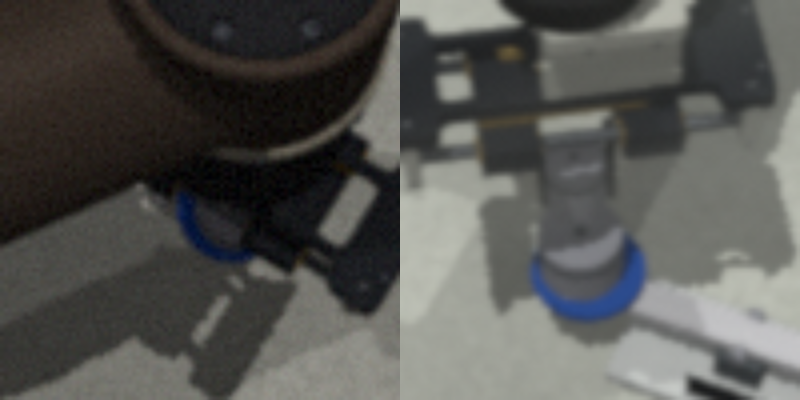

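The crops show the small steel weight held just above the large one and centred on it. I lower it.

>>> drive_tool --pt "-0.005 0 0.04 0 0 0" --pt "-0.011 -0.003 0.09 0 0 0" --pt "-0.011 -0.003 0.14 0 0 0" --pt "-0.011 -0.003 0.18 0 0 0" --pt "-0.011 -0.003 0.195 0 0 0" --pt "-0.011 -0.003 0.205 0 0 0" --pt "-0.011 -0.003 0.205 0 0 0"

```text
clock: 20.65
tool_pos: [0.4825, -0.0265, 0.1044]
orientation: [-179.8, -0.1, -125.9]
force: [-0.6, 0.3, -2.4]
opening: 0.0336
```

>>> drive_tool --pt "0 0 0.007 0 0 0" --pt "0 0 0.014 0 0 0" --pt "0 0 0.02 0 0 0" --pt "0 0 0.02 0 0 0" --pt "0 0 0.02 0 0 0"

```text
clock: 21.15
tool_pos: [0.4826, -0.0265, 0.1015]
orientation: [-179.8, -0.1, -125.9]
force: [-1.1, -1.0, -0.9]
opening: 0.0334
```

>>> drive_tool --pt "0 0 0.007 0 0 0" --pt "0 0 0.014 0 0 0" --pt "0 0 0.016 0 0 0" --pt "0 0 0.016 0 0 0" --pt "0 0 0.016 0 0 0"

```text
clock: 21.65
tool_pos: [0.4827, -0.0265, 0.099]
orientation: [-179.8, -0.1, -125.9]
force: [-0.2, -1.7, 0.1]
opening: 0.0339
```

Force is near zero with about 5 mm of tip, so I release and retreat sideways towards the brass.

>>> drive_tool --pt "0 0 0 0 0 0" --pt "0 0 0 0 0 0" --pt "0 0 0 0 0 0" --pt "0 0 0 0 0 0" --pt "0 0 0 0 0 0" --fingers 0.5

```text
clock: 22.15
tool_pos: [0.4829, -0.0264, 0.0991]
orientation: [-179.8, -0.1, -125.9]
force: [-0.2, -0.5, -0.6]
opening: 0.0644
```

>>> drive_tool --pt "0 0 -0.1 0 0 0" --pt "0 0 -0.25 0 0 0" --pt "0 0 -0.5 0 0 0" --pt "0 0 -0.8 0 0 0" --pt "-0.3 0 -0.8 0 0 0" --pt "-0.6 0.1 -0.8 0 0 0" --pt "-0.9 0.2 -0.8 0 0 0" --pt "-1 0.2 -0.8 0 0 0"

```text
clock: 22.95
tool_pos: [0.5473, 0.1164, 0.2188]
orientation: [-179.8, -0.0, -125.8]
force: [0.1, 0.5, -1.0]
opening: 0.0657
```

```bash
python3 go.py .5963,.31,.2
```

```text
units [-1.238  0.491  0.123] [-0.003 -0.     0.003] dist 0.201 turn 0.3 t 22.95 J [ 32.  10. -15.   0. -65.  22.]
```

>>> drive_tool --pt "-0.3 0.12 0 0 0 0" --pt "-0.6 0.24 0 0 0 0" --pt "-0.85 0.36 0.05 0 0 0" --pt "-1 0.43 0.1 0 0 0" --pt "-1 0.49 0.1 0 0 0"

```text
clock: 23.45
tool_pos: [0.5755, 0.2829, 0.2009]
orientation: [-179.8, -0.2, -125.7]
force: [-0.8, -0.6, -0.3]
opening: 0.0657
```

```bash
python3 go.py .5963,.31,.06;python3 - <<'E'
from h import *
b=vision.snapshot("scene")["pixels"][:,:,::-1]
cv2.imwrite("pics/p7a.png",b)
cv2.imwrite("pics/p7.png",cv2.resize(b[130:260,230:400],(680,520)))
E
```

```text
units [-0.231 -0.004  0.939] [-0.003 -0.003  0.005] dist 0.145 turn 0.4 t 23.45 J [ 44.  18.  -6.   0. -66.  11.]
```

View pics/p7.png

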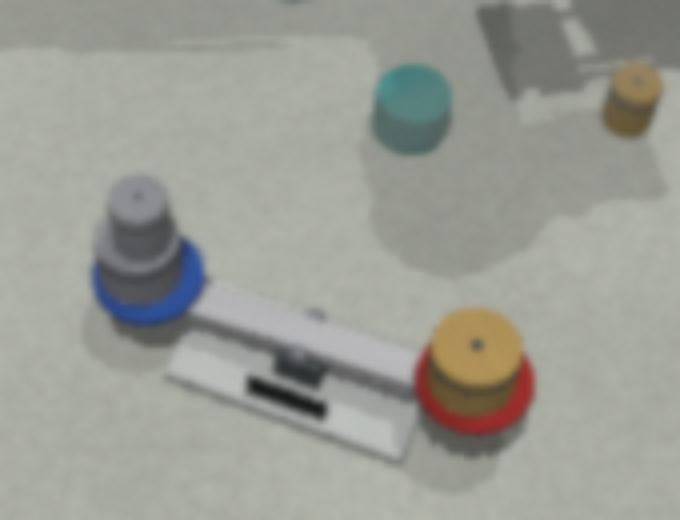

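The picture shows the steel stack upright and centred, with the red side raised. Now the small brass.

>>> drive_tool --pt "-0.12 0 0.1 0 0 0" --pt "-0.231 -0.004 0.3 0 0 0" --pt "-0.231 -0.004 0.6 0 0 0" --pt "-0.231 -0.004 0.85 0 0 0" --pt "-0.231 -0.004 0.94 0 0 0" --pt "-0.231 -0.004 0.94 0 0 0"

```text
clock: 24.1
tool_pos: [0.5941, 0.3077, 0.0593]
orientation: [-179.9, -0.4, -125.8]
force: [-0.0, -0.6, 1.1]
opening: 0.0655
```

```bash
python3 go.py .5963,.31,.012;python3 - <<'E'
from h import *
s=vision.snapshot("scene");b=s["pixels"][:,:,::-1]
print(cast(s,348.75,215.75,.098), "steel small",cast(s,230+138/4-.5,130+197/4-.5,.126))
a=vision.snapshot("top")["pixels"][:,:,::-1]
cv2.imwrite("pics/g4.png",np.hstack([cv2.resize(a[140:260,90:210],(400,400)),cv2.resize(b[90:210,330:450],(400,400))]))
E
```

```text
units [-0.023 -0.002  0.315] [-0.002 -0.006  0.004] dist 0.047 turn 0.4 t 24.1 J [ 44.  28. -11.   0. -51.  10.]
[0.66583897 0.04632362 0.098     ] steel small [ 0.481048   -0.02810324  0.126     ]
```

View pics/g4.png

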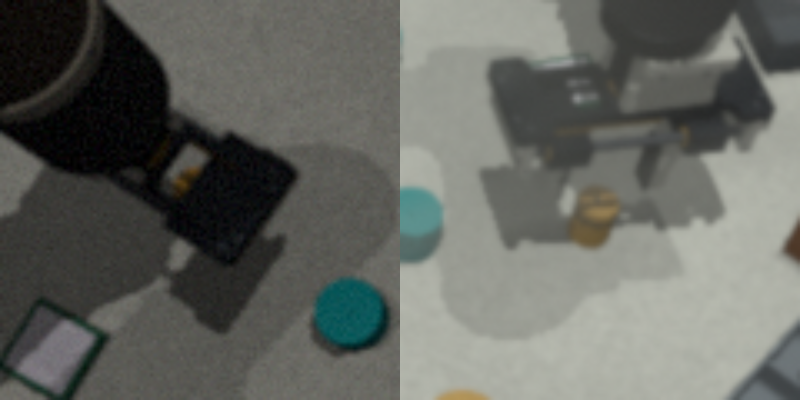

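>>> drive_tool --pt "-0.02 -0.002 0.1 0 0 0" --pt "-0.02 -0.002 0.22 0 0 0" --pt "-0.02 -0.002 0.29 0 0 0" --pt "-0.02 -0.002 0.312 0 0 0" --pt "-0.02 -0.002 0.312 0 0 0"

```text
clock: 24.7
tool_pos: [0.5983, 0.3117, 0.016]
orientation: [-179.8, -0.1, -125.7]
force: [0.9, 0.0, 0.7]
opening: 0.0658
```

>>> drive_tool --pt "0 0 0 0 0 0" --pt "0 0 0 0 0 0" --pt "0 0 0 0 0 0" --pt "0 0 0 0 0 0" --pt "0 0 0 0 0 0" --pt "0 0 0 0 0 0" --pt "0 0 0 0 0 0" --fingers -1

```text
clock: 25.4
tool_pos: [0.5982, 0.3116, 0.0163]
orientation: [-179.8, -0.1, -125.7]
force: [-0.9, -0.5, 3.4]
opening: 0.0332
```

>>> drive_tool --pt "0 0 -0.1 0 0 0" --pt "0 0 -0.3 0 0 0" --pt "0 0 -0.6 0 0 0" --pt "0 0 -0.9 0 0 0" --pt "0 0 -1 0 0 0" --pt "0 0 -1 0 0 0"

```text
clock: 26.0
tool_pos: [0.5991, 0.3131, 0.1702]
orientation: [-179.7, 0.3, -125.7]
force: [-0.8, -1.2, -3.3]
opening: 0.0333
```

```bash
python3 go.py .667,.047,.19
```

```text
units [ 1.175 -1.404 -0.131] [-0.005  0.005  0.005] dist 0.275 turn 0.5 t 26.0 J [ 44.  23.  -4.   0. -63.  10.]
```

>>> drive_tool --pt "0.2 -0.25 -0.14 0 0 0" --pt "0.4 -0.5 -0.14 0 0 0" --pt "0.6 -0.75 -0.14 0 0 0" --pt "0.75 -0.95 -0.14 0 0 0" --pt "0.75 -0.95 -0.14 0 0 0"

```text
clock: 26.5
tool_pos: [0.6485, 0.1338, 0.189]
orientation: [-179.8, 0.1, -126.0]
force: [-0.9, 1.2, -3.0]
opening: 0.0333
```

```bash
python3 go.py .667,.047,.15
```

```text
units [ 0.396 -0.439  0.261] [-0.003  0.001  0.   ] dist 0.097 turn 0.2 t 26.5 J [ 29.  21.  -4.   0. -65.  25.]
```

>>> drive_tool --pt "0.2 -0.22 0 0 0 0" --pt "0.396 -0.43 0 0 0 0" --pt "0.396 -0.439 0.1 0 0 0" --pt "0.396 -0.439 0.2 0 0 0" --pt "0.396 -0.439 0.28 0 0 0" --pt "0.396 -0.439 0.28 0 0 0"

```text
clock: 27.1
tool_pos: [0.6651, 0.047, 0.1435]
orientation: [179.9, -0.2, -126.0]
force: [-0.6, -0.2, -3.3]
opening: 0.0331
```

```bash
python3 go.py .667,.047,.115;python3 - <<'E'
from h import *
b=vision.snapshot("scene")["pixels"][:,:,::-1];a=vision.snapshot("top")["pixels"][:,:,::-1]
cv2.imwrite("pics/p8.png",np.hstack([cv2.resize(a[110:210,200:300],(400,400)),cv2.resize(b[160:260,300:400],(400,400))]))
E
```

```text
units [-0.008 -0.011  0.19 ] [ 0.001 -0.003  0.   ] dist 0.029 turn 0.2 t 27.1 J [ 21.  23.  -7.   0. -60.  33.]
```

View pics/p8.png

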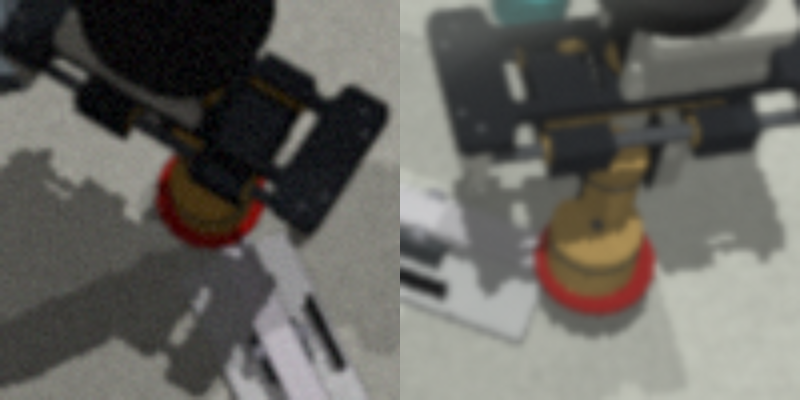

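```bash
python3 - <<'E'
from h import *
s=vision.snapshot("scene");b=s["pixels"][:,:,::-1]
for z in(.098,.127,.147): print(proj(s,[.667,.047,z]).round(1))
print(proj(s,[.6651,.047,.127]).round(1))
cv2.imwrite("pics/p9.png",cv2.resize(b[185:235,320:380],(720,600),interpolation=cv2.INTER_CUBIC))
E
python3 go.py .667,.047,.115
```

```text
[349.4 215.9]
[351.4 208.7]
[352.9 203.5]
[350.7 208.2]
units [ 0.004 -0.     0.215] [-0.003  0.001  0.001] dist 0.032 turn 0.2 t 27.25 J [ 21.  23.  -6.   0. -60.  33.]
```

View pics/p9.png

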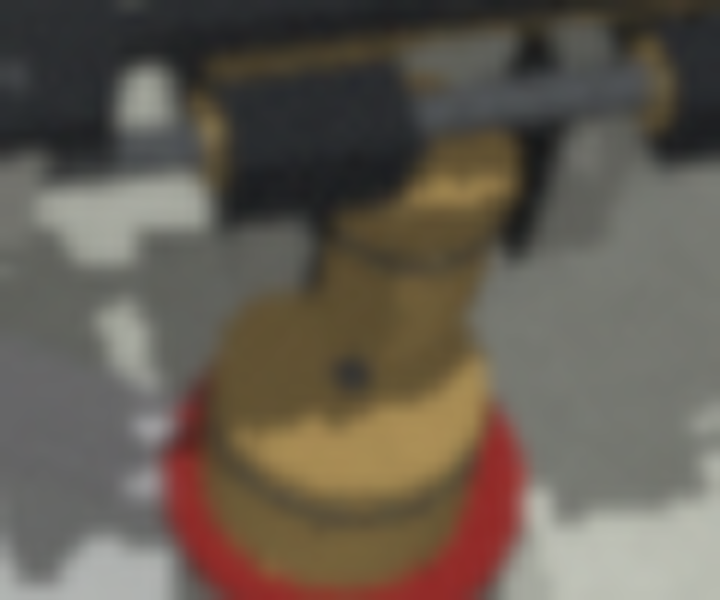

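The enlarged view shows the small brass weight's axis over the large one's dot, within about 1 px once the lean of the vertical is allowed for. I lower it.

>>> drive_tool --pt "0.004 0 0.05 0 0 0" --pt "0.004 0 0.1 0 0 0" --pt "0.004 0 0.15 0 0 0" --pt "0.004 0 0.19 0 0 0" --pt "0.004 0 0.205 0 0 0" --pt "0.004 0 0.215 0 0 0" --pt "0.004 0 0.22 0 0 0" --pt "0.004 0 0.22 0 0 0"

```text
clock: 28.05
tool_pos: [0.6671, 0.047, 0.1144]
orientation: [-179.8, 0.1, -125.9]
force: [-0.2, 0.1, -2.3]
opening: 0.0331
```

>>> drive_tool --pt "0 0 0.007 0 0 0" --pt "0 0 0.014 0 0 0" --pt "0 0 0.02 0 0 0" --pt "0 0 0.02 0 0 0"

```text
clock: 28.45
tool_pos: [0.6677, 0.0472, 0.1118]
orientation: [-179.8, 0.1, -125.9]
force: [0.3, 1.0, -0.9]
opening: 0.0333
```

>>> drive_tool --pt "0 0 0.007 0 0 0" --pt "0 0 0.014 0 0 0" --pt "0 0 0.018 0 0 0" --pt "0 0 0.018 0 0 0"

```text
clock: 28.85
tool_pos: [0.6679, 0.0472, 0.1091]
orientation: [-179.7, 0.2, -125.9]
force: [1.3, 0.6, -0.1]
opening: 0.0333
```

Force is about zero and the beam nearly level, so I release and retreat straight up.

>>> drive_tool --pt "0 0 0 0 0 0" --pt "0 0 0 0 0 0" --pt "0 0 0 0 0 0" --pt "0 0 0 0 0 0" --pt "0 0 0 0 0 0" --fingers 0.5

```text
clock: 29.35
tool_pos: [0.6678, 0.0472, 0.1091]
orientation: [-179.7, 0.1, -125.9]
force: [0.3, -0.9, 0.1]
opening: 0.0642
```

>>> drive_tool --pt "0 0 -0.1 0 0 0" --pt "0 0 -0.25 0 0 0" --pt "0 0 -0.5 0 0 0" --pt "0 0 -0.8 0 0 0" --pt "-0.3 0.3 -0.8 0 0 0" --pt "-0.6 0.6 -0.8 0 0 0" --pt "-0.9 0.8 -0.8 0 0 0" --pt "-1 0.8 -0.8 0 0 0"

```text
clock: 30.15
tool_pos: [0.6572, 0.2413, 0.2314]
orientation: [-179.7, 0.3, -125.9]
force: [1.0, -0.8, 0.5]
opening: 0.0659
```

>>> drive_tool --pt "-0.3 0 0 0 0 0" --pt "-0.6 0 0 0 0 0" --pt "-0.9 0 0 0 0 0" --pt "-1 0 0 0 0 0" --pt "-1 0 0 0 0 0"

```text
clock: 30.65
tool_pos: [0.7456, 0.3648, 0.2308]
orientation: [-179.7, 0.2, -125.8]
force: [0.0, 0.1, 0.1]
opening: 0.0656
```

```bash
python3 - <<'E'
from h import *
b=vision.snapshot("scene")["pixels"][:,:,::-1];a=vision.snapshot("top")["pixels"][:,:,::-1]
cv2.imwrite("pics/f_s.png",b);cv2.imwrite("pics/f_t.png",a)
cv2.imwrite("pics/f.png",np.hstack([cv2.resize(np.clip(a[130:260,220:320]*2.0,0,255).astype(np.uint8),(400,520)),cv2.resize(b[140:260,250:370],(400,520)[::1] if 0 else (400,400)) if 0 else cv2.resize(b[130:260,245:370],(400,416),interpolation=cv2.INTER_CUBIC) if 0 else cv2.resize(b[120:250,260:360],(400,520)) if 0 else cv2.resize(b[125:255,248:378],(400,520))]))
E
```

```text
(no output)
```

View pics/f.png

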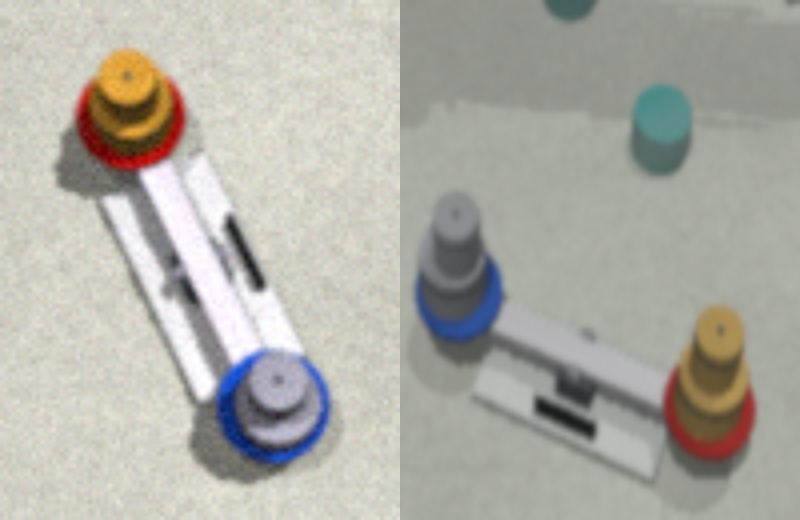

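View pics/f_s.png

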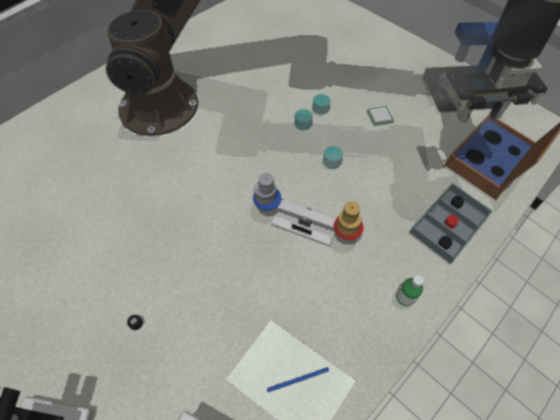

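Both stacks stand upright. I triangulate the top dots: top view (251.3,148.5) brass and (289,224.5) steel; scene view (351.5,207) brass and (266,177.8) steel.

```bash
python3 - <<'E'
from h import *
S={n:vision.snapshot(n) for n in("top","scene")}
for k,a,b in(("brass",(251.25,148.5),(351.5,207)),("steel",(289,224.5),(266,177.75))):
    M=[];r=[]
    for s,p in((S["top"],a),(S["scene"],b)):
        q=und(s,*p);R,t=s["R"],s["t"]
        for i in(0,1): M.append(q[i]*R[2]-R[i]);r.append(t[i]-q[i]*t[2])
    print(k,np.linalg.lstsq(np.array(M),np.array(r),rcond=None)[0].round(4),cast(S["top"],*a,.132).round(4),cast(S["scene"],*b,.132).round(4))
for n,(r,b) in{"top":((252.2,159.1),(287.6,231.2)),"scene":((348.1,226.7),(266.8,197.7))}.items():
    p=S[n]["pixels"];h=cv2.cvtColor(p,cv2.COLOR_RGB2HSV).astype(int);H,Sa=h[...,0],h[...,1]
    for nm,m in(("blue",(H>105)&(H<130)&(Sa>140)),("red",((H<6)|(H>174))&(Sa>150))):
        yy,xx=np.nonzero(m[140:250,240:375]);print(n,nm,"rows max",yy.max()+140,"cols",xx.min()+240,xx.max()+240)
    im=cv2.cvtColor(cv2.imread(f"pics/{n}0.png"),cv2.COLOR_BGR2HSV).astype(int);H,Sa=im[...,0],im[...,1]
    for nm,m in(("blue",(H>105)&(H<130)&(Sa>140)),("red",((H<6)|(H>174))&(Sa>150))):
        yy,xx=np.nonzero(m[140:250,240:375]);print("  start",nm,"rows max",yy.max()+140,"cols",xx.min()+240,xx.max()+240)
E
```

```text
brass [0.6658 0.0466 0.1325] [0.6656 0.0463 0.132 ] [0.6658 0.0474 0.132 ]
steel [ 0.4841 -0.0261  0.1304] [ 0.4832 -0.0268  0.132 ] [ 0.4854 -0.0261  0.132 ]
top blue rows max 245 cols 274 301
top red rows max 172 cols 240 265
  start blue rows max 245 cols 274 301
  start red rows max 172 cols 240 265
scene blue rows max 209 cols 255 280
scene red rows max 238 cols 335 362
  start blue rows max 209 cols 254 280
  start red rows max 239 cols 334 362
```

```bash
python3 -c "
from plant import ticket; print(ticket.close_job())"
```

```text
the job is handed in; nothing more can be done
None
```

The job is handed in at about 31 s on the robot clock. I set the large brass weight on the red pan, then the large steel on the blue pan. After both stood there, I put the small steel on the large steel and the small brass on the large brass. Each was lowered until the wrist force showed it was carried, then released.

**Last checks, from both cameras:**
- **Stack height and level:** both stacks stand upright. The top centres came out at z of 0.1325 m for brass and 0.1304 m for steel, against 0.132 m expected. The 2 mm difference means about 0.01 rad of tilt, within the 0.035 limit. The pan outlines match the start pictures to within 1 pixel.
- **Small weights:** they sit about 2.5 mm (brass) and 3 to 4 mm (steel) off the large ones' last measured positions, against 10 mm allowed.
- **Large weights:** they were about 2.5 mm (brass) and 4 mm (steel) off their pan centres, against 12 mm allowed. I measured these from the scene camera only, before the small weights went on.
- **Specimen and test block:** they appear where they started in the final picture, but I judged this by eye and did not measure it.

**Disagreements:**
- The two cameras differed by about 2 mm on the final steel position.
- The first pan masks differed by about 5 mm, because they included the sides of the pans. I corrected for that before placing anything.
- The arm's measured position was up to about 4 mm off its target during some descents. I made up for this when placing.

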